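# Shim the mending press until the broken jar closes

## Task

The broken jar in the mending press stands open at its break: take shims one at a time from the rack and stand them in the gap between the end stop and the sloping cheek until there is no room for another. Then push the wedge, toe down and slope against the cheek, into what is left until you feel the break close and stop, shims, wedge and cheek sit tight together, without forcing it. Finish while still gripping the wedge and holding it there so the break stays closed, with the gripper clear of the press itself and the other things on the table left where they are.

Things in the scene. Friction and masses are not known exactly. Their poses are not given: they have to be found in the camera images.
- press: Mending press, fixed: plywood bed 100 (x) by 320 mm (y), 15 mm thick, with a brown jar (80 mm dia) lying along y, broken across in two; its shoulder half is fixed at the +y end. The gap to fill lies at the origin, between end stop (-y side) and sloping cheek (+y side). Origin: centre line, underside of the bed, below the cheek's foot while the break is open. z up.
- crack (a joint): Width of the jar's break, m: 0.005 open (start), 0 = halves meet, a hard stop. The jar's other half lies on a carriage with an aluminium cheek at its -y end, which slides along the press's y. A spring pushes it open towards the gap (2.5 N when open, 4.2 N when closed), so it opens again if nothing holds it.
- cheek_foot (a point): Bottom edge of the carriage's sloping cheek face, at the level of the bed's top (z = 15 mm in the press frame), on the centre line; moves with the carriage. Cheek: 38 mm wide (press x), 75 mm tall above the bed. At height h above the bed its face lies 0.30 h further to +y (the gap widens upwards), matching the wedge.
- stop: Aluminium end stop, fixed on the bed: upright block 38 mm wide, 20 mm thick, its top 75 mm above the bed. Origin: on the plane of its upright face that looks at the cheek (+y), centre line, at table level; axes as the press. Gap at bed level = cheek_foot minus stop along the press's y: 15 to 46 mm at the start.
- rack: Grey shim rack, fixed: 72 mm (x) by 188 mm (y), floor 8 mm thick, slot walls 40 mm wide (x) and up to 40 mm above the table. Three shims and the wedge stand upright in it, in a row along y: shims at y = -66, -32, +2 mm, wedge at +45 mm. Origin: underside, centre line. Its yaw (up to 0.3 rad) differs from the press's.
- wedge: Plain wooden wedge, toe down in the rack: 46 mm wide (x), 95 mm tall, 20 mm thick (y) at the toe, 48.5 mm at the top. Flat side upright, at y = -10 mm (its lowest 12 mm chamfered in by 5 mm); sloping side from y = +10 mm at the toe, leaning out 0.30 of the height. Origin: centre of the toe's underside. Grip it across its 46 mm width (x). 0.1 kg.
- shim1: One of three alike flat wooden shims standing upright in the rack: 46 mm wide (x), 12 mm thick (y), 66 mm tall. Origin: centre of its underside. Gripped across its 46 mm width (its x). About 0.022 kg.
- shim2: One of three alike flat wooden shims standing upright in the rack: 46 mm wide (x), 12 mm thick (y), 66 mm tall. Origin: centre of its underside. Gripped across its 46 mm width (its x). About 0.022 kg.
- shim3: One of three alike flat wooden shims standing upright in the rack: 46 mm wide (x), 12 mm thick (y), 66 mm tall. Origin: centre of its underside. Gripped across its 46 mm width (its x). About 0.022 kg.
- bowl: Bystander, not to be disturbed: brown glazed bowl, 150 mm across. Origin at the centre of its underside.
- glue: Bystander, not to be disturbed: white glue bottle, 120 mm tall. Origin at the centre of its underside.
- tape: Bystander, not to be disturbed: roll of paper tape, 84 mm across. Origin at the centre of its underside.
- pencup: Bystander, not to be disturbed: white cup, 95 mm tall. Origin at the centre of its underside.
- sherd_a: Bystander, not to be disturbed: dark brown flat sherd, about 65 mm. Origin at the centre of its underside.
- sherd_b: Bystander, not to be disturbed: grey flat sherd, about 55 mm. Origin at the centre of its underside.
- sherd_c: Bystander, not to be disturbed: terracotta flat sherd, about 45 mm. Origin at the centre of its underside.
- brush: Bystander, not to be disturbed: cleaning brush, 150 mm long. Origin at the centre of its underside.

How it is judged:
On the way, in this order (a step that is already met when the one before it is completed fails the run):
1. a shim stands released in the gap (((x of shim1 in the frame of press between -0.018 and 0.018 m and y of shim1 in the frame of press between -0.05 and 0.03 m and z of shim1 in the frame of press between 0.005 and 0.022 m and angle between shim1's own z axis and vertical below 0.3 rad and contact force between the fingers and shim1 below 0.2 N) or (x of shim2 in the frame of press between -0.018 and 0.018 m and y of shim2 in the frame of press between -0.05 and 0.03 m and z of shim2 in the frame of press between 0.005 and 0.022 m and angle between shim2's own z axis and vertical below 0.3 rad and contact force between the fingers and shim2 below 0.2 N) or (x of shim3 in the frame of press between -0.018 and 0.018 m and y of shim3 in the frame of press between -0.05 and 0.03 m and z of shim3 in the frame of press between 0.005 and 0.022 m and angle between shim3's own z axis and vertical below 0.3 rad and contact force between the fingers and shim3 below 0.2 N))), for 0.2 s.
2. the wedge's toe is down in the gap, beside a shim (x of wedge in the frame of press between -0.018 and 0.018 m and y of wedge in the frame of press between -0.05 and 0.03 m and z of wedge in the frame of press between 0.005 and 0.075 m and angle between wedge's own z axis and vertical below 0.2 rad and ((x of shim1 in the frame of press between -0.018 and 0.018 m and y of shim1 in the frame of press between -0.05 and 0.03 m and z of shim1 in the frame of press between 0.005 and 0.022 m and angle between shim1's own z axis and vertical below 0.3 rad and contact force between the fingers and shim1 below 0.2 N) or (x of shim2 in the frame of press between -0.018 and 0.018 m and y of shim2 in the frame of press between -0.05 and 0.03 m and z of shim2 in the frame of press between 0.005 and 0.022 m and angle between shim2's own z axis and vertical below 0.3 rad and contact force between the fingers and shim2 below 0.2 N) or (x of shim3 in the frame of press between -0.018 and 0.018 m and y of shim3 in the frame of press between -0.05 and 0.03 m and z of shim3 in the frame of press between 0.005 and 0.022 m and angle between shim3's own z axis and vertical below 0.3 rad and contact force between the fingers and shim3 below 0.2 N))), for 0.1 s.
At the end, for the whole second after the job is handed in: Break under 1.5 mm; wedge upright (0.2 rad) in the gap, within 18 mm of centre line, toe under 60 mm above the bed, still, fingers on it with over 3 N; a released shim upright (0.3 rad) in the gap; stop loaded over 1 N; robot itself under 0.5 N on the press (all of step 2 and value of joint crack below 0.0015 m and contact force between the fingers and wedge above 3 N and contact force between each of the arm, the fingers and press below 0.5 N and (contact force between stop and shim1 above 1 N or contact force between stop and shim2 above 1 N or contact force between stop and shim3 above 1 N or contact force between stop and wedge above 1 N) and linear speed of wedge below 0.02 m/s); the arm keeps its last pose, push and grip.
It fails at once if the wedge is forced: over 80 N between it and the press (contact force between wedge and press above 80 N).
It fails at once if something else on the table is moved more than 30 mm (distance of any of bowl, glue, tape, pencup, sherd_a, sherd_b, sherd_c, brush from where it was at the start of the episode above 0.03 m).
It also fails if it takes over 72 s, if anything falls off the work surface, if the arm or the gripper's body presses on something with over 40 N, if the wrist force passes 120 N, or if a joint passes its speed limit or range.

## Robot

A 6-joint arm with a two-finger parallel gripper is mounted at the origin on the work surface. World frame = base frame: x ahead of the robot, y to its left, z up, the work surface at z = 0. Lengths are in m, angles in rad, forces in N, time in s.
With the tool pointing down it reaches from about 0.35 to 0.875 m from the base axis. Payload 15.5 kg.
Tool frame: the origin (TCP) lies midway between the tips of the shut fingers; the grasp point (between the pads) lies 19 mm behind it (ctrl.tcp_to_grasp is the distance from the TCP to the grasp point, in m); z points along the fingers, y is the line along which they close (so a half turn about z gives the same grasp; the last joint's range is limited). The gripper opens to 85 mm and grips with 20 to 120 N. Pads are 22 mm wide; open, the fingers measure 114 mm over their backs; the gripper's body (76 mm by 85 mm) begins 54 mm behind the grasp point. The pads swing forward as they close: fully open they stand 13 mm farther back than shut.
Start: joints at [1.044, 0.494, 1.345, -0, 1.302, -0.096], TCP at [0.261, 0.568, 0.194] pointing down, gripper open.
Joint ranges: [-2.91, 2.91], [-0.82, 2.16], [0.22, 2.67], [-1.22, 4.37], [0.12, 2.79], [-3.08, 3.08]. Speed limits (rad/s): [1.89, 1.89, 2.57, 3.01, 3.01, 3.01].

## Interface

Orientations are given as a 3x3 rotation matrix whose columns are the frame's x, y, z axes.
In Python, from rig import ctrl gives the robot as it stands.
- The arm moves only by the tool drive_tool, never from a script. Its arguments are lists of equal length, an entry for each row: "xyz": the shift along the world's x, y, z scaled (see below), a list of three; "dr": the turn, a rotation vector about the world's x, y, z scaled (see below), a list of three. A call has 1 to 12 rows; each row is the pose to reach, as a shift and turn from the pose commanded when the call began; what a row does not reach only later rows make up. The controller multiplies each number of a shift by 150 mm and each number of a turn by 120 degrees. A row lasts 1/12 s, in which the tool goes at most 41.7 mm and 7.16 degrees, less where a joint would pass 70% of its speed; a pose out of reach is approached as far as the arm can. A call with a number of a shift or a turn outside -1 to 1 is refused whole. A call with a gripper value outside its range is refused whole. "fingers" is the opening, from 0 (shut) to 1 (fully open), set as the call begins (left out, the last holds). The fingers move at their own pace and stop on an object; the grip force is fixed at half the most. Time passes only in rows, so rows that repeat a pose let the fingers close. It gives the time, the measured TCP pose, the force, the opening and the grip force at its end, in the units of the state.
- ctrl.get_state(): the state, without advancing time (a new reading comes with each control period).
- ctrl.read_camera(name): name is "side" or "top" or "wrist"; returns (picture, depth): 480x640x3 uint8, red, green, blue; 480x640 float32, m along the optical axis (not along the pixel's ray), 0 where there is no reading.
- ctrl.camera_info(name): a dict with "fx", "fy", "cx", "cy" (pixels), "pose" (4x4, takes a point from camera to world coordinates); the wrist camera has in their place "T_tool_cam" (4x4, takes a point from camera to tool coordinates, whose origin is the TCP and whose axes are the flange's). Camera axes: x right, y up, looking along -z (the intrinsics and any distortion apply to the point x, -y, -z); pixel columns grow to the right and rows downward; lengths in m; the calibration is good to about 2 mm. A picture is of the moment at which its call begins: read the wrist's pose just before it. camera_info takes no time and is no camera call.
- ctrl.sign_off(): hands the job in; it is judged then, once.
Trained networks look in the newest picture that a camera, given by its name, has taken for a name from the list of things; names that differ only in an ending like _2 or _b are one class to them, and where a whole thing is asked for, a point or a joint stands for the part that bears it (a point fixed in the world has none). Each returns a list of dicts, best first, with "score" (0 to 1); they miss things now and then, are a little off and sometimes report something else, mostly with a low value. They report only what shows in the picture. A call takes as long as a camera call.
- ctrl.cut_out(thing, camera): "mask" (480x640 bool, what is visible of it) and "extent" ([left, top, right, bottom] in pixels, round what is visible of it).
The state is a dict: "clock": time; "q": joint angles; "qvel": joint speeds; "effort": joint torques, N m; "position": TCP position; "eef_rot": TCP orientation; "wrist_force": force on the tool from outside, world axes, zero at the start; "torque": the same for the moment, N m; "gripper_width": finger opening in m; "gripper_force": force on a finger pad.
Only numpy, scipy, OpenCV 4.12 (cv2) and the standard library are available. Lean on these libraries where they do the work, as an engineer would, in place of code of your own. Each camera call takes 0.05 s, during which the arm holds its last target. There are 200 camera calls.

## Working session

There is one attempt and no reset: what is moved stays moved. The work goes in short steps, Python scripts to look and compute and a tool call to move; the robot and the scene stay as the last step left them, time stands still between calls to the robot, and variables do not carry over. Pictures are saved under pics/ and viewed, at most 10 in all, crops included, and the job is handed in when it is done.

Besides the shell and the picture viewer there is one more tool, called in YAML: its name, and indented under it one key for each argument. drive_tool: Moves the arm, as the interface text tells. Shifts and turns lie within -1 to 1; 1 stands for 150 mm of shift or 120 degrees of turn. Its arguments: {"type":"object","properties":{"xyz":{"type":"array"},"dr":{"type":"array"},"fingers":{"type":"number"}},"required":["xyz","dr"]}

```bash
mkdir -p pics; ls
cat > h.py <<'E'
from rig import ctrl
import numpy as np, cv2
def cloud(cam):
    s=ctrl.get_state()
    im,d=ctrl.read_camera(cam); c=ctrl.camera_info(cam)
    v,u=np.mgrid[0:480,0:640]
    P=np.stack([(u-c['cx'])/c['fx']*d,-(v-c['cy'])/c['fy']*d,-d],-1)
    if 'pose' in c: T=c['pose']
    else:
        W=np.eye(4);W[:3,:3]=s['eef_rot'];W[:3,3]=s['position'];T=W@np.array(c['T_tool_cam'])
    T=np.array(T)
    W=P@T[:3,:3].T+T[:3,3]; W[d==0]=np.nan
    return im,W
E
python3 - <<'E'
from h import *
for cam in('top','side'):
    im,W=cloud(cam); cv2.imwrite(f'pics/{cam}0.png',im[...,::-1]); np.save(cam,W)
    print(ctrl.camera_info(cam))
    for t in('press','rack','shim1','wedge','stop','cheek_foot'):
        for r in ctrl.cut_out(t,cam)[:4]:
            m=r['mask'];p=W[m];p=p[~np.isnan(p[:,0])]
            print(cam,t,round(r['score'],2),r['extent'],m.sum(),np.median(p,0).round(3) if len(p) else '')
print(ctrl.get_state())
print(ctrl.tcp_to_grasp)
E
```

```text
pics
{'fx': 460.00375339244243, 'fy': 460.00375339244243, 'cx': 321.6486445114207, 'cy': 239.7225097129189, 'pose': array([[-0.01829659,  0.99885978, -0.04409497,  0.50434532],
       [-0.99966185, -0.01746062,  0.01926967, -0.02954179],
       [ 0.01847777,  0.04443263,  0.99884149,  0.91581566],
       [ 0.        ,  0.        ,  0.        ,  1.        ]])}
top press 0.82 [169.9, 230.7, 355.7, 300.7] 8743 [0.493 0.07  0.033]
top rack 0.96 [382.3, 247.4, 478.4, 284.5] 1838 [ 0.497 -0.248  0.017]
top rack 0.48 [313.8, 314.1, 344.3, 336.3] 514 [ 0.376 -0.063  0.009]
top shim1 0.67 [448.3, 251.0, 464.1, 275.8] 307 [ 0.494 -0.291  0.073]
top shim1 0.67 [429.2, 256.0, 444.3, 277.7] 324 [ 0.491 -0.257  0.073]
top shim1 0.66 [464.8, 251.6, 480.8, 274.5] 321 [ 0.494 -0.325  0.073]
top wedge 0.57 [398.1, 251.4, 426.6, 282.3] 690 [ 0.489 -0.203  0.104]
top wedge 0.24 [429.7, 252.4, 444.6, 276.3] 279 [ 0.491 -0.257  0.074]
top stop 0.72 [428.2, 251.3, 443.3, 275.1] 311 [ 0.493 -0.257  0.073]
top stop 0.61 [312.8, 247.3, 338.9, 267.3] 375 [ 0.51  -0.047  0.091]
top stop 0.6 [270.8, 74.2, 348.2,
[... 1394 characters left out ...]
0e-02]), 'qvel': array([ 1.72798433e-03, -1.28614221e-05, -2.40049070e-04,  9.48067889e-04,
        5.81648066e-04,  1.40743466e-04]), 'effort': array([ 6.86053885e-03, -8.81835651e+01, -3.84226477e+01,  3.66069362e-04,
        4.08143760e-04, -9.01084400e-05]), 'position': array([0.26102091, 0.56791058, 0.19439986]), 'eef_rot': array([[-9.08617091e-01,  4.17630197e-01,  1.90310975e-05],
       [ 4.17630197e-01,  9.08617089e-01,  6.39712128e-05],
       [ 9.42432972e-06,  6.60732983e-05, -9.99999998e-01]]), 'wrist_force': array([ 0.78343252, -0.37707528,  0.03128548]), 'torque': array([-0.00102326,  0.01091742,  0.01029372]), 'gripper_force': 0.0, 'gripper_width': 0.08547487595945993}
0.0187
```

Run:
```python
import cv2
im=cv2.imread('pics/top0.png'); cv2.imwrite('pics/topc.png',cv2.resize(im[180:340,140:500],None,fx=2.2,fy=2.2,interpolation=cv2.INTER_CUBIC))
```

```text
(no output)
```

View pics/top0.png

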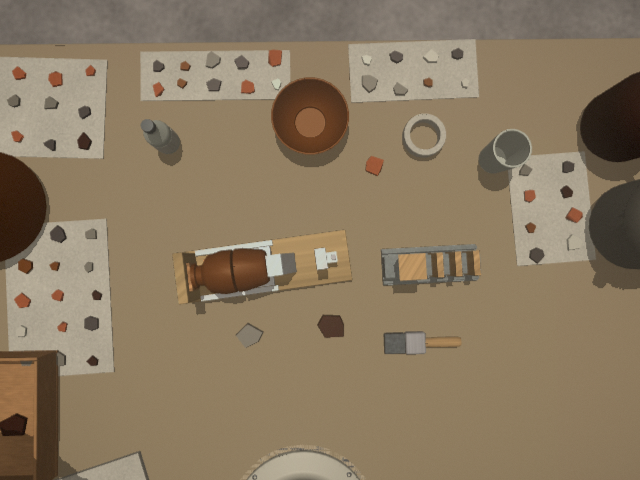

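View pics/topc.png

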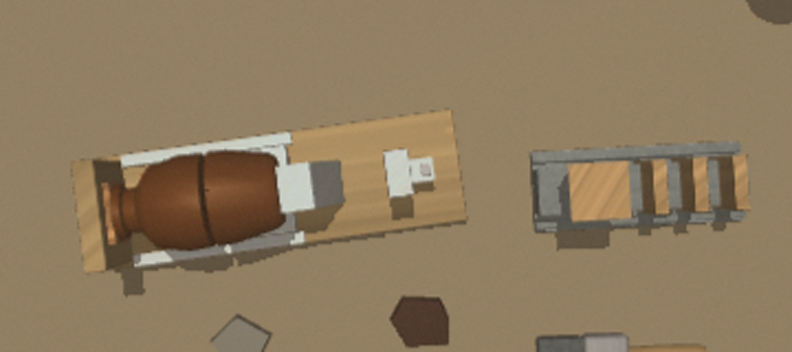

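View pics/side0.png

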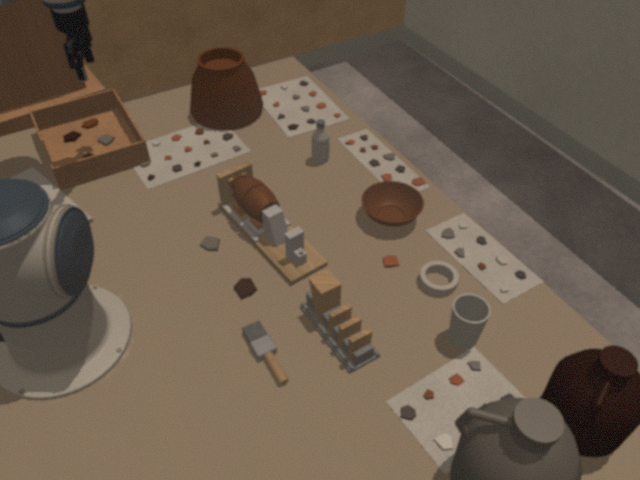

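```bash
cat > fit.py <<'E'
from h import *
def rect(p):
    (c,wh,a)=cv2.minAreaRect(p[:,:2].astype(np.float32)); return np.round(c,4),np.round(wh,4),round(a,2)
E
python3 - <<'E'
from fit import *
W=np.load('top.npy')
def sel(z0,z1,x0,x1,y0,y1):
    m=(W[...,2]>z0)&(W[...,2]<z1)&(W[...,0]>x0)&(W[...,0]<x1)&(W[...,1]>y0)&(W[...,1]<y1)
    m=cv2.morphologyEx(m.astype(np.uint8),cv2.MORPH_OPEN,np.ones((3,3)))>0
    return W[m]
print('table',np.nanmedian(W[300:340,160:220,2]))
for n,a in dict(bed=(.008,.11,.40,.57,-.12,.26),stop=(.08,.1,.45,.54,-.07,-.02),cheek=(.08,.102,.45,.54,.01,.075),
   rack=(.004,.13,.44,.55,-.36,-.14),s1=(.065,.085,.45,.53,-.345,-.31),s2=(.065,.085,.45,.53,-.305,-.275),s3=(.065,.085,.45,.53,-.27,-.24),w=(.095,.115,.45,.53,-.235,-.17)).items():
    p=sel(*a); print(n,len(p),rect(p),np.median(p[:,2]).round(4))
print(ctrl.camera_info('wrist'))
E
```

```text
table 0.0014135081765794255
bed 7999 (array([0.4957, 0.0588]), array([0.1002, 0.3178]), 6.87) 0.0242
stop 228 (array([ 0.5084, -0.0429]), array([0.0369, 0.0198]), 7.11) 0.0915
cheek 559 (array([0.4929, 0.0489]), array([0.0511, 0.0668]), 89.66) 0.0916
rack 3543 (array([ 0.4924, -0.2582]), array([0.072 , 0.1889]), 2.04) 0.0424
s1 199 (array([ 0.4955, -0.3289]), array([0.0447, 0.0128]), 1.81) 0.0752
s2 192 (array([ 0.4943, -0.2952]), array([0.0448, 0.0131]), 2.62) 0.0749
s3 188 (array([ 0.493, -0.261]), array([0.0446, 0.0126]), 2.21) 0.0757
w 714 (array([ 0.4905, -0.2041]), array([0.046 , 0.0491]), 1.14) 0.1044
{'fx': 361.4006201454767, 'fy': 361.4006201454767, 'cx': 319.4314219570672, 'cy': 239.0328217561754, 'T_tool_cam': array([[-7.55005583e-04,  9.45099595e-01,  3.26781555e-01,
         8.41252836e-02],
       [ 9.99999684e-01,  6.32684860e-04,  4.80612008e-04,
         5.01226912e-04],
       [ 2.47476472e-04,  3.26781815e-01, -9.45099775e-01,
        -1.80543756e-01],
       [ 0.00000000e+00,  0.00000000e+00,  0.00000000e+00,
         1.00000000e+00]])}
```

drive_tool:
  xyz:
    - [0.1, -0.27, 0.04]
    - [0.2, -0.5, 0.04]
    - [0.3, -0.75, 0.04]
    - [0.34, -1, 0.04]
  dr:
    - [0, 0, -0.03]
    - [0, 0, -0.06]
    - [0, 0, -0.09]
    - [0, 0, -0.12]

```text
clock: 1.03
position: [0.3132, 0.4165, 0.2004]
eef_rot: [[-0.774, 0.633, 0.001], [0.633, 0.774, 0.0], [-0.0, 0.001, -1.0]]
wrist_force: [0.6, 0.1, 0.5]
gripper_width: 0.0849
gripper_force: 0.0
```

drive_tool:
  xyz:
    - [0.1, -0.27, 0]
    - [0.2, -0.5, 0]
    - [0.3, -0.75, 0]
    - [0.34, -1, 0]
  dr:
    - [0, 0, -0.03]
    - [0, 0, -0.06]
    - [0, 0, -0.09]
    - [0, 0, -0.12]

```text
clock: 1.37
position: [0.3644, 0.2664, 0.2007]
eef_rot: [[-0.592, 0.806, 0.002], [0.806, 0.592, 0.001], [-0.0, 0.002, -1.0]]
wrist_force: [1.4, -0.1, -0.4]
gripper_width: 0.0853
gripper_force: 0.0
```

drive_tool:
  xyz:
    - [0.1, -0.27, 0]
    - [0.2, -0.5, 0]
    - [0.3, -0.75, 0]
    - [0.34, -1, 0]
  dr:
    - [0, 0, -0.03]
    - [0, 0, -0.06]
    - [0, 0, -0.09]
    - [0, 0, -0.12]

```text
clock: 1.7
position: [0.4156, 0.116, 0.2008]
eef_rot: [[-0.373, 0.928, 0.002], [0.928, 0.373, 0.0], [-0.001, 0.002, -1.0]]
wrist_force: [0.8, 0.2, -0.3]
gripper_width: 0.0854
gripper_force: 0.0
```

drive_tool:
  xyz:
    - [0.1, -0.27, 0]
    - [0.2, -0.5, 0]
    - [0.3, -0.75, 0]
    - [0.34, -1, 0]
  dr:
    - [0, 0, -0.03]
    - [0, 0, -0.06]
    - [0, 0, -0.09]
    - [0, 0, -0.12]

```text
clock: 2.03
position: [0.4666, -0.0344, 0.2007]
eef_rot: [[-0.131, 0.991, 0.002], [0.991, 0.131, -0.0], [-0.0, 0.002, -1.0]]
wrist_force: [0.8, 0.2, 0.2]
gripper_width: 0.0854
gripper_force: 0.0
```

drive_tool:
  xyz:
    - [0.1, -0.2, 0]
    - [0.2, -0.3, 0]
    - [0.33, -0.46, 0]
    - [0.33, -0.46, 0]
    - [0.33, -0.46, 0]
  dr:
    - [0, 0, 0]
    - [0, 0, 0]
    - [0, 0, -0.01]
    - [0, 0, -0.01]
    - [0, 0, -0.01]

```text
clock: 2.45
position: [0.5151, -0.1022, 0.2002]
eef_rot: [[-0.112, 0.994, 0.0], [0.994, 0.112, -0.0], [-0.0, 0.0, -1.0]]
wrist_force: [-1.0, 0.5, 0.3]
gripper_width: 0.0854
gripper_force: 0.0
```

Run:
```python
from fit import *
im,W=cloud('wrist'); cv2.imwrite('pics/w1.png',im[...,::-1]); np.save('w1',W)
a=np.radians(6.95); B=np.array([.4957,.0588]); ex=np.array([np.cos(a),np.sin(a)]); ey=np.array([-np.sin(a),np.cos(a)])
d=W[...,:2]-B; X=d@ex; Y=d@ey; Z=W[...,2]
print('bed z',np.nanmedian(Z[(abs(X)<.045)&(abs(X)>.03)&(abs(Y+.07)<.02)]))
c=abs(X)<.014
for h in np.arange(.0,.1,.006):
    m=c&(abs(Z-h)<.003)&(Y>-.125)&(Y<.02)
    if m.sum()>3: print(h.round(3),m.sum(),np.percentile(Y[m],[0,5,25,50,75,95,100]).round(4))
for n,m in dict(stop=(Z>.08)&(Y<-.07)&(Y>-.13)&(abs(X)<.03),cheek=(Z>.083)&(Z<.095)&(Y>-.06)&(Y<.0)&(abs(X)<.03)).items():
    m=cv2.morphologyEx(m.astype(np.uint8),cv2.MORPH_OPEN,np.ones((3,3)))>0
    print(n,X[m].min(),X[m].max(),Y[m].min(),Y[m].max(),np.median(Z[m]),rect(W[m]))
m=(abs(Z-.015)<.005)&(abs(X)<.07); p=np.stack([X[m],Y[m]],1); print(np.percentile(p[:,0],[.3,99.7]))
print('max z jar',np.nanmax(np.load('top.npy')[235:300,180:300,2]))
```

```text
bed z 0.01621439294741056
0.012 78 [-0.1249 -0.0915 -0.0834 -0.0713 -0.0641 -0.0555 -0.0538]
0.018 1310 [-0.1248 -0.0921 -0.0831 -0.073  -0.0625 -0.0546 -0.0524]
0.024 79 [-0.0534 -0.0532 -0.0525 -0.052  -0.0518 -0.0511 -0.051 ]
0.03 86 [-0.0932 -0.0513 -0.0507 -0.0505 -0.0499 -0.0492 -0.049 ]
0.036 128 [-0.0932 -0.0932 -0.0494 -0.0486 -0.048  -0.0473 -0.0472]
0.042 98 [-0.1228 -0.0587 -0.0473 -0.0467 -0.0462 -0.0459 -0.0453]
0.048 236 [-0.125  -0.1243 -0.1217 -0.119  -0.045  -0.0443 -0.0437]
0.054 164 [-0.1245 -0.1243 -0.0931 -0.0437 -0.0428 -0.0422 -0.0414]
0.06 119 [-0.0423 -0.0422 -0.0417 -0.0412 -0.0409 -0.0404 -0.0398]
0.066 131 [-0.0931 -0.0406 -0.04   -0.0395 -0.039  -0.0384 -0.0378]
0.072 162 [-0.0932 -0.0931 -0.0386 -0.0379 -0.0372 -0.0368 -0.0362]
0.078 146 [-0.0931 -0.0368 -0.0363 -0.0358 -0.0353 -0.035  -0.0345]
0.084 173 [-0.0932 -0.0931 -0.0347 -0.0342 -0.0335 -0.033  -0.0327]
0.09 2848 [-0.1129 -0.11   -0.098  -0.0259 -0.0146 -0.0059 -0.0039]
0.096 80 [-0.1115 -0.0345 -0.0047 -0.0045 -0.0043 -0.0041 -0.0039]
stop -0.019360836875594874 0.01851668654092026 -0.11288315674252011 -0.09299578531206876 0.09110486128209194 (array([ 0.5078, -0.0434]), array([0.0379, 0.0198]), 6.77)
cheek -0.02749863398091807 0.027723708504692038 -0.03446390249494851 -0.0019162621222880095 0.09102127939942312 (array([0.498 , 0.0407]), array([0.0552, 0.0324]), 6.71)
[-0.06813159  0.04936265]
max z jar 0.1190201807982415
```

View pics/w1.png

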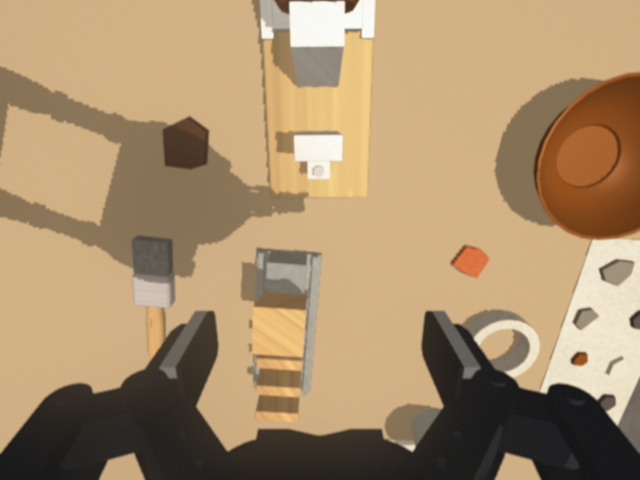

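drive_tool:
  xyz:
    - [-0.05, -0.22, 0]
    - [-0.1, -0.44, 0]
    - [-0.14, -0.66, 0]
  dr:
    - [0, 0, -0.01]
    - [0, 0, -0.02]
    - [0, 0, -0.036]

```text
clock: 2.75
position: [0.4926, -0.1998, 0.2005]
eef_rot: [[-0.04, 0.999, -0.0], [0.999, 0.04, 0.0], [0.0, -0.0, -1.0]]
wrist_force: [0.3, -0.4, -0.5]
gripper_width: 0.0855
gripper_force: 0.0
```

drive_tool:
  xyz:
    - [0, -0.25, 0]
    - [0, -0.5, 0]
    - [0, -0.66, 0]
    - [0, -0.66, 0]
    - [0, -0.66, 0]
  dr:
    - [0, 0, 0]
    - [0, 0, 0]
    - [0, 0, 0]
    - [0, 0, 0]
    - [0, 0, 0]

```text
clock: 3.17
position: [0.493, -0.2991, 0.2002]
eef_rot: [[-0.037, 0.999, -0.0], [0.999, 0.037, 0.0], [0.0, -0.0, -1.0]]
wrist_force: [0.5, 1.1, -0.5]
gripper_width: 0.0855
gripper_force: 0.0
```

Run:
```python
from fit import *
im,W=cloud('wrist'); cv2.imwrite('pics/w2.png',im[...,::-1]); np.save('w2',W)
Z=W[...,2]; print(ctrl.get_state()['position'])
def f(n,m):
    m=cv2.morphologyEx(m.astype(np.uint8),cv2.MORPH_OPEN,np.ones((3,3)))
    k,l,s,c=cv2.connectedComponentsWithStats(m)
    for i in range(1,k):
        if s[i,4]>60: print(n,s[i],rect(W[l==i]),np.median(Z[l==i]).round(4))
R=(abs(W[...,0]-.493)<.06)&(W[...,1]<-.15)&(W[...,1]>-.37)
f('shim',R&(abs(Z-.0755)<.004)&(W[...,1]<-.24)); f('wedge',R&(abs(Z-.104)<.004)); f('rack',R&(Z>.004)&(Z<.06))
```

```text
[ 0.49309289 -0.29815863  0.20028766]
shim [293 167  54  15 800] (array([ 0.4921, -0.2624]), array([0.0449, 0.0123]), 2.0) 0.0751
shim [294 206  52  14 725] (array([ 0.4932, -0.2959]), array([0.0448, 0.0122]), 2.36) 0.0751
shim [294 242  51  14 651] (array([ 0.4941, -0.3299]), array([0.0454, 0.0121]), 2.06) 0.0751
wedge [ 287   63   67   73 4678] (array([ 0.4901, -0.205 ]), array([0.0461, 0.0484]), 1.99) 0.1041
rack [ 282   53   77  198 6792] (array([ 0.492 , -0.2594]), array([0.072 , 0.1881]), 1.92) 0.0347
```

drive_tool:
  xyz:
    - [0.007, -0.211, -0.2]
    - [0.007, -0.211, -0.4]
    - [0.007, -0.211, -0.65]
    - [0.007, -0.211, -0.9]
    - [0.007, -0.211, -0.9]
  dr:
    - [0, 0, 0]
    - [0, 0, 0]
    - [0, 0, 0]
    - [0, 0, 0]
    - [0, 0, 0]

```text
clock: 3.63
position: [0.4914, -0.3265, 0.0597]
eef_rot: [[-0.04, 0.999, -0.008], [0.999, 0.04, 0.006], [0.007, -0.007, -1.0]]
wrist_force: [-1.4, 1.7, -0.7]
gripper_width: 0.0855
gripper_force: 0.0
```

drive_tool:
  xyz:
    - [0, 0, -0.1]
    - [0, 0, -0.19]
    - [0, 0, -0.19]
    - [0, 0, -0.19]
  dr:
    - [0, 0, 0]
    - [0, 0, 0]
    - [0, 0, 0]
    - [0, 0, 0]

```text
clock: 3.97
position: [0.495, -0.3299, 0.0383]
eef_rot: [[-0.039, 0.999, 0.0], [0.999, 0.039, -0.0], [-0.0, 0.0, -1.0]]
wrist_force: [0.2, -0.7, 0.6]
gripper_width: 0.0854
gripper_force: 0.0
```

drive_tool:
  xyz:
    - [0, 0, 0]
    - [0, 0, 0]
    - [0, 0, 0]
    - [0, 0, 0]
    - [0, 0, 0]
    - [0, 0, 0]
    - [0, 0, 0]
    - [0, 0, 0]
  dr:
    - [0, 0, 0]
    - [0, 0, 0]
    - [0, 0, 0]
    - [0, 0, 0]
    - [0, 0, 0]
    - [0, 0, 0]
    - [0, 0, 0]
    - [0, 0, 0]
  fingers: 0.3

```text
clock: 4.63
position: [0.4946, -0.3309, 0.037]
eef_rot: [[-0.038, 0.999, 0.0], [0.999, 0.038, -0.0], [-0.0, 0.0, -1.0]]
wrist_force: [-0.0, 0.3, 2.9]
gripper_width: 0.0254
gripper_force: 1.7
```

Run:
```python
from fit import *
im,W=cloud('wrist'); cv2.imwrite('pics/w3.png',im[...,::-1])
print(ctrl.get_state())
```

```text
{'clock': 4.6833, 'q': array([-6.89868378e-01,  6.40362694e-01,  1.57814280e+00, -3.20527491e-05,
        9.22940134e-01, -7.28198634e-01]), 'qvel': array([-0.00192468,  0.00107487,  0.00057262,  0.00114296, -0.00055559,
        0.00088966]), 'effort': array([ 1.73764564e-01, -8.73479748e+01, -2.61415601e+01,  9.54157021e-02,
       -1.92006198e-01, -5.71316605e-05]), 'position': array([ 0.49458747, -0.33083464,  0.03700795]), 'eef_rot': array([[-3.83401923e-02,  9.99264740e-01,  9.71395602e-05],
       [ 9.99264738e-01,  3.83402032e-02, -1.13286538e-04],
       [-1.16927593e-04,  9.27247095e-05, -9.99999989e-01]]), 'wrist_force': array([-0.72219017,  0.533202  ,  3.74295717]), 'torque': array([-0.00518792,  0.07617884, -0.00051711]), 'gripper_force': 1.8617975525557995, 'gripper_width': 0.025793778820626598}
```

View pics/w3.png

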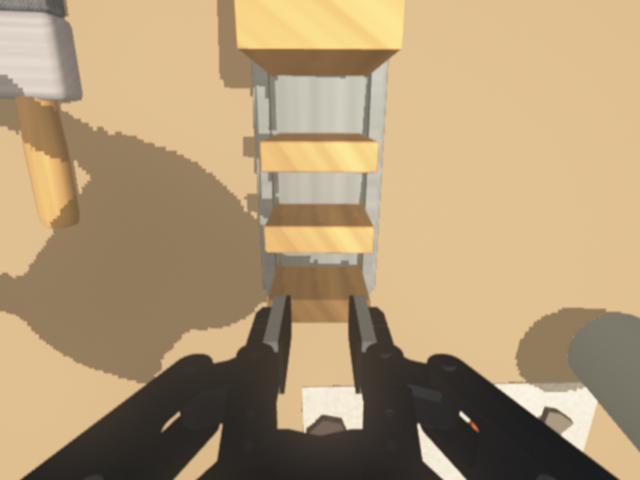

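Run:
```python
from fit import *
im,W=cloud('wrist')
for u in (320,300,283,275,262): print(u,[(v,)+tuple(W[v,u].round(3)) for v in range(225,400,10)])
im,W=cloud('side');cv2.imwrite('pics/s3.png',cv2.resize(im[240:400,260:440,::-1],None,fx=3.3,fy=3.3))
```

```text
320 [(225, np.float64(0.494), np.float64(-0.29), np.float64(0.072)), (235, np.float64(0.494), np.float64(-0.294), np.float64(0.075)), (245, np.float64(0.494), np.float64(-0.298), np.float64(0.076)), (255, np.float64(0.495), np.float64(-0.316), np.float64(0.041)), (265, np.float64(0.495), np.float64(-0.321), np.float64(0.042)), (275, np.float64(0.495), np.float64(-0.324), np.float64(0.049)), (285, np.float64(0.495), np.float64(-0.324), np.float64(0.06)), (295, np.float64(0.495), np.float64(-0.324), np.float64(0.07)), (305, np.float64(0.495), np.float64(-0.326), np.float64(0.076)), (315, np.float64(0.495), np.float64(-0.332), np.float64(0.074)), (325, np.float64(0.497), np.float64(-0.384), np.float64(0.001)), (335, np.float64(0.498), np.float64(-0.392), np.float64(0.001)), (345, np.float64(0.498), np.float64(-0.4), np.float64(0.001)), (355, np.float64(0.498), np.float64(-0.409), np.float64(0.0)), (365, np.float64(0.499), np.float64(-0.417), np.float64(0.001)), (375, np.float64(0.499), np.float64(-0.425), np.float64(0.002)), (385, np.float64(0.499), np.float64(-0.434), np.float64(0.002)
[... 4021 characters left out ...]
float64(0.458), np.float64(-0.361), np.float64(0.002)), (305, np.float64(0.457), np.float64(-0.37), np.float64(0.001)), (315, np.float64(0.471), np.float64(-0.324), np.float64(0.089)), (325, np.float64(0.472), np.float64(-0.325), np.float64(0.095)), (335, np.float64(0.473), np.float64(-0.324), np.float64(0.102)), (345, np.float64(0.475), np.float64(-0.32), np.float64(0.115)), (355, np.float64(0.476), np.float64(-0.319), np.float64(0.121)), (365, np.float64(0.477), np.float64(-0.32), np.float64(0.125)), (375, np.float64(0.478), np.float64(-0.319), np.float64(0.13)), (385, np.float64(0.479), np.float64(-0.315), np.float64(0.139)), (395, np.float64(0.48), np.float64(-0.315), np.float64(0.143))]
```

View pics/s3.png

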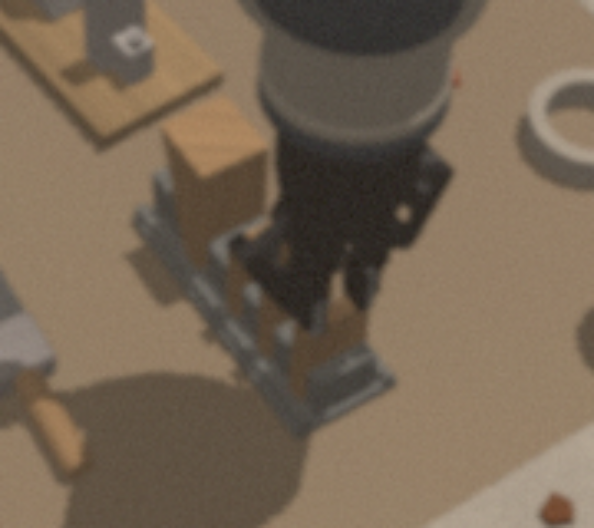

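drive_tool:
  xyz:
    - [0, 0, 0.1]
    - [0, 0, 0.1]
    - [0, 0, 0.1]
    - [0, 0, 0.1]
    - [0, 0, 0.1]
    - [0, 0, 0]
    - [0, 0, -0.1]
    - [0, 0, -0.2]
    - [0, 0, -0.2]
    - [0, 0, -0.2]
  dr:
    - [0, 0, 0]
    - [0, 0, 0]
    - [0, 0, 0]
    - [0, 0, 0]
    - [0, 0, 0]
    - [0, 0, 0]
    - [0, 0, 0]
    - [0, 0, 0]
    - [0, 0, 0]
    - [0, 0, 0]
  fingers: 1

```text
clock: 5.62
position: [0.494, -0.3303, 0.0062]
eef_rot: [[-0.038, 0.999, -0.002], [0.999, 0.038, 0.001], [0.001, -0.002, -1.0]]
wrist_force: [0.1, 0.1, 1.1]
gripper_width: 0.0851
gripper_force: 0.0
```

drive_tool:
  xyz:
    - [0, 0, 0]
    - [0, 0, 0]
    - [0, 0, 0]
    - [0, 0, 0]
    - [0, 0, 0]
    - [0, 0, 0]
    - [0, 0, 0]
    - [0, 0, 0]
  dr:
    - [0, 0, 0]
    - [0, 0, 0]
    - [0, 0, 0]
    - [0, 0, 0]
    - [0, 0, 0]
    - [0, 0, 0]
    - [0, 0, 0]
    - [0, 0, 0]
  fingers: 0.3

```text
clock: 6.28
position: [0.4949, -0.3311, 0.0078]
eef_rot: [[-0.038, 0.999, 0.001], [0.999, 0.038, -0.001], [-0.001, 0.001, -1.0]]
wrist_force: [-1.0, 0.9, 8.4]
gripper_width: 0.045
gripper_force: 60.9
```

Run:
```python
from fit import *
im,W=cloud('wrist')
for u in (320,260,270): print(u,[(v,)+tuple(W[v,u].round(3).tolist()) for v in range(265,360,8)])
im,W=cloud('side');cv2.imwrite('pics/s4.png',cv2.resize(im[240:400,260:440,::-1],None,fx=3.3,fy=3.3))
```

```text
320 [(265, 0.494, -0.295, 0.076), (273, 0.494, -0.297, 0.076), (281, 0.494, -0.301, 0.076), (289, 0.495, -0.321, 0.041), (297, 0.495, -0.324, 0.044), (305, 0.495, -0.324, 0.05), (313, 0.495, -0.324, 0.057), (321, 0.495, -0.324, 0.064), (329, 0.495, -0.324, 0.07), (337, 0.495, -0.324, 0.074), (345, 0.495, -0.326, 0.076), (353, 0.495, -0.331, 0.075)]
260 [(265, 0.473, -0.296, 0.074), (273, 0.473, -0.299, 0.075), (281, 0.473, -0.302, 0.075), (289, 0.464, -0.335, 0.016), (297, 0.464, -0.34, 0.016), (305, 0.471, -0.321, 0.058), (313, 0.471, -0.321, 0.064), (321, 0.472, -0.321, 0.07), (329, 0.473, -0.323, 0.072), (337, 0.473, -0.325, 0.074), (345, 0.473, -0.327, 0.076), (353, 0.473, -0.331, 0.076)]
270 [(265, 0.477, -0.296, 0.075), (273, 0.477, -0.298, 0.075), (281, 0.477, -0.301, 0.075), (289, 0.468, -0.339, 0.009), (297, 0.473, -0.325, 0.043), (305, 0.474, -0.325, 0.05), (313, 0.475, -0.325, 0.057), (321, 0.475, -0.325, 0.063), (329, 0.476, -0.324, 0.07), (337, 0.477, -0.324, 0.075), (345, 0.477, -0.328, 0.075), (353, 0.477, -0.331, 0.075)]
```

View pics/s4.png

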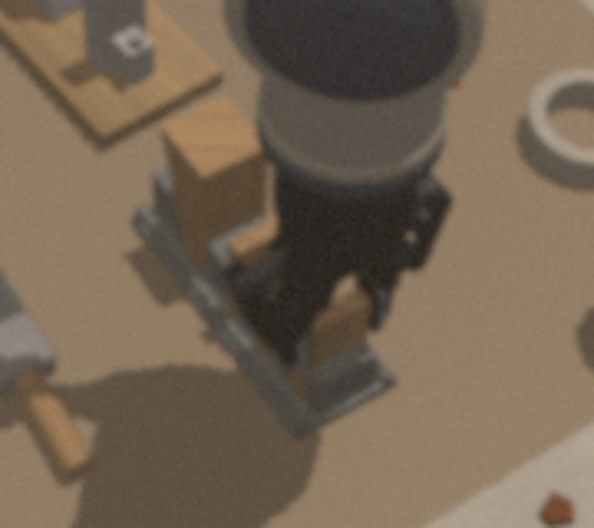

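drive_tool:
  xyz:
    - [0, 0, 0.1]
    - [0, 0, 0.3]
    - [0, 0, 0.55]
    - [0, 0, 0.8]
    - [0, 0, 0.8]
  dr:
    - [0, 0, 0]
    - [0, 0, 0]
    - [0, 0, 0]
    - [0, 0, 0]
    - [0, 0, 0]

```text
clock: 6.8
position: [0.4974, -0.333, 0.1342]
eef_rot: [[-0.038, 0.999, 0.008], [0.999, 0.038, -0.007], [-0.007, 0.008, -1.0]]
wrist_force: [1.2, -1.1, 0.6]
gripper_width: 0.0452
gripper_force: 61.2
```

drive_tool:
  xyz:
    - [0, 0.2, 0]
    - [0, 0.45, 0]
    - [0, 0.7, 0]
    - [0.04, 1, 0]
  dr:
    - [0, 0, 0]
    - [0, 0, 0]
    - [0, 0, 0.01]
    - [0, 0, 0.02]

```text
clock: 7.13
position: [0.4992, -0.1835, 0.1273]
eef_rot: [[-0.08, 0.997, 0.0], [0.997, 0.08, -0.0], [-0.0, 0.0, -1.0]]
wrist_force: [1.4, -0.1, -0.3]
gripper_width: 0.0451
gripper_force: 61.2
```

drive_tool:
  xyz:
    - [0, 0.25, 0]
    - [0, 0.5, 0]
    - [0, 0.75, 0]
    - [0.03, 1, 0]
    - [0.03, 1, 0]
    - [0.03, 1, 0]
  dr:
    - [0, 0, 0]
    - [0, 0, 0]
    - [0, 0, 0.01]
    - [0, 0, 0.0185]
    - [0, 0, 0.0185]
    - [0, 0, 0.0185]

```text
clock: 7.63
position: [0.5047, -0.0327, 0.1273]
eef_rot: [[-0.122, 0.993, 0.001], [0.993, 0.122, -0.0], [-0.0, 0.001, -1.0]]
wrist_force: [0.1, 0.1, -0.5]
gripper_width: 0.0449
gripper_force: 61.3
```

drive_tool:
  xyz:
    - [0.008, 0.034, 0]
    - [0.008, 0.034, 0]
    - [0.008, 0.034, 0]
  dr:
    - [0, 0, -0.002]
    - [0, 0, -0.002]
    - [0, 0, -0.002]

```text
clock: 7.88
position: [0.5058, -0.0301, 0.1269]
eef_rot: [[-0.113, 0.994, 0.0], [0.994, 0.113, -0.0], [-0.0, 0.0, -1.0]]
wrist_force: [0.1, -0.5, -0.2]
gripper_width: 0.0449
gripper_force: 61.3
```

```bash
cat > chk.py <<'E'
from fit import *
a=np.radians(6.8); S=np.array([.5066,-.0335]); ex=np.array([np.cos(a),np.sin(a)]); ey=np.array([-np.sin(a),np.cos(a)])
def look(name=None):
    s=ctrl.get_state(); im,W=cloud('wrist'); d=W[...,:2]-S; X=d@ex; Y=d@ey; Z=W[...,2]
    if name: cv2.imwrite(f'pics/{name}.png',im[...,::-1])
    t=s['position'][:2]-S; print('tool X %.4f Y %.4f Z %.4f yaw %.2f'%(t@ex,t@ey,s['position'][2],np.degrees(np.arctan2(s['eef_rot'][1,1],s['eef_rot'][0,1]))),'F',s['wrist_force'].round(1),s['gripper_width'])
    return W,X,Y,Z
def comp(W,X,Y,m,n):
    m=cv2.morphologyEx(m.astype(np.uint8),cv2.MORPH_OPEN,np.ones((3,3)))
    k,l,s,c=cv2.connectedComponentsWithStats(m)
    for i in range(1,k):
        if s[i,4]>60:
            q=l==i; print(n,s[i].tolist(),'X',np.percentile(X[q],[2,98]).round(4),'Y',np.percentile(Y[q],[1,50,99]).round(4),'z',np.percentile(W[q][:,2],[2,50,98]).round(3))
E
python3 - <<'E'
from chk import *
W,X,Y,Z=look()
c=(abs(X)<.012)
for h in np.arange(.12,.205,.01):
    m=c&(abs(Z-h)<.003)&(abs(Y)<.05)
    if m.sum()>3: print(h.round(3),m.sum(),np.percentile(Y[m],[5,50,95]).round(4))
comp(W,X,Y,(abs(Z-.091)<.005)&(abs(X)<.03)&(Y<.03),'stop')
E
```

```text
tool X -0.0003 Y 0.0034 Z 0.1269 yaw 6.50 F [ 0.1 -0.5 -0.2] 0.044914636945425766
0.13 124 [0.0099 0.0103 0.0107]
0.14 236 [0.0099 0.0104 0.0108]
0.15 275 [0.0099 0.0104 0.0109]
0.16 317 [0.0099 0.0104 0.011 ]
0.17 391 [0.0099 0.0104 0.011 ]
0.18 466 [0.0099 0.0105 0.011 ]
0.19 611 [0.0096 0.0104 0.0111]
stop [291, 256, 58, 12, 686] X [-0.0178  0.0179] Y [-0.0063 -0.0021  0.0003] z [0.086 0.091 0.092]
```

drive_tool:
  xyz:
    - [-0.002, 0.017, 0]
    - [-0.002, 0.017, -0.1]
    - [-0.002, 0.017, -0.15]
    - [-0.002, 0.017, -0.15]
    - [-0.002, 0.017, -0.15]
    - [-0.002, 0.017, -0.15]
  dr:
    - [0, 0, 0.0025]
    - [0, 0, 0.0025]
    - [0, 0, 0.0025]
    - [0, 0, 0.0025]
    - [0, 0, 0.0025]
    - [0, 0, 0.0025]

```text
clock: 8.43
position: [0.5056, -0.0269, 0.1046]
eef_rot: [[-0.12, 0.993, 0.0], [0.993, 0.12, -0.0], [-0.0, 0.0, -1.0]]
wrist_force: [-0.3, -0.1, 0.5]
gripper_width: 0.0447
gripper_force: 61.3
```

Run:
```python
from chk import *
look()
```

```text
tool X -0.0003 Y 0.0066 Z 0.1046 yaw 6.87 F [-0.3 -0.1  0.5] 0.044687709240899556
```

drive_tool:
  xyz:
    - [0, 0, -0.15]
    - [0, 0, -0.3]
    - [0, 0, -0.45]
    - [0, 0, -0.54]
    - [0, 0, -0.57]
    - [0, 0, -0.585]
    - [0, 0, -0.592]
    - [0, 0, -0.592]
    - [0, 0, -0.592]
  dr:
    - [0, 0, 0]
    - [0, 0, 0]
    - [0, 0, 0]
    - [0, 0, 0]
    - [0, 0, 0]
    - [0, 0, 0]
    - [0, 0, 0]
    - [0, 0, 0]
    - [0, 0, 0]

```text
clock: 9.23
position: [0.506, -0.0269, 0.0164]
eef_rot: [[-0.12, 0.993, 0.001], [0.993, 0.12, -0.0], [-0.0, 0.001, -1.0]]
wrist_force: [-0.3, -0.0, -0.3]
gripper_width: 0.0447
gripper_force: 61.3
```

drive_tool:
  xyz:
    - [0, -0.004, 0]
    - [0.001, -0.007, 0]
    - [0.001, -0.009, 0]
    - [0.001, -0.009, 0]
  dr:
    - [0, 0, 0]
    - [0, 0, 0]
    - [0, 0, 0]
    - [0, 0, 0]

```text
clock: 9.57
position: [0.5057, -0.0282, 0.0158]
eef_rot: [[-0.12, 0.993, 0.0], [0.993, 0.12, -0.0], [-0.0, 0.0, -1.0]]
wrist_force: [-0.4, 0.2, 0.1]
gripper_width: 0.045
gripper_force: 61.3
```

drive_tool:
  xyz:
    - [0, 0, -0.003]
    - [0, 0, -0.006]
    - [0, -0.003, -0.006]
    - [0, -0.003, -0.006]
  dr:
    - [0, 0, 0]
    - [0, 0, 0]
    - [0, 0, 0]
    - [0, 0, 0]

```text
clock: 9.9
position: [0.5057, -0.0284, 0.0149]
eef_rot: [[-0.12, 0.993, 0.0], [0.993, 0.12, 0.0], [0.0, 0.0, -1.0]]
wrist_force: [-0.8, 1.4, 6.1]
gripper_width: 0.0449
gripper_force: 62.0
```

drive_tool:
  xyz:
    - [0, 0, 0]
    - [0, 0, 0]
    - [0, 0, 0]
    - [0, 0, 0]
    - [0, 0, 0]
    - [0, 0, 0]
  dr:
    - [0, 0, 0]
    - [0, 0, 0]
    - [0, 0, 0]
    - [0, 0, 0]
    - [0, 0, 0]
    - [0, 0, 0]
  fingers: 1

```text
clock: 10.4
position: [0.5056, -0.0286, 0.0146]
eef_rot: [[-0.12, 0.993, -0.0], [0.993, 0.12, 0.0], [0.0, -0.0, -1.0]]
wrist_force: [0.3, -0.5, 0.1]
gripper_width: 0.0852
gripper_force: 0.0
```

drive_tool:
  xyz:
    - [0, 0, 0.2]
    - [0, 0, 0.45]
    - [0, 0, 0.7]
    - [0, 0, 0.8]
    - [0, -0.1, 0.8]
    - [0, -0.1, 0.8]
  dr:
    - [0, 0, 0]
    - [0, 0, 0]
    - [0, 0, 0]
    - [0, 0, 0]
    - [0, 0, 0]
    - [0, 0, 0]

```text
clock: 10.9
position: [0.5065, -0.045, 0.136]
eef_rot: [[-0.12, 0.993, 0.003], [0.993, 0.12, -0.001], [-0.001, 0.003, -1.0]]
wrist_force: [-1.4, 0.4, -0.3]
gripper_width: 0.0855
gripper_force: 0.0
```

```bash
cat >> chk.py <<'E'
def gap():
    W,X,Y,Z=look()
    comp(W,X,Y,(abs(Z-.091)<.004)&(abs(X)<.03)&(Y<.03)&(Y>-.04),'stop')
    comp(W,X,Y,(abs(Z-.0825)<.004)&(abs(X)<.035)&(Y<.045)&(Y>-.003),'shims')
    c=abs(X)<.012
    f=[np.median(Y[c&(abs(Z-h)<.003)&(Y>.02)&(Y<.08)])-.3*(h-.016) for h in (.06,.07,.08)]
    print('foot',np.round(f,4))
E
python3 -c "from chk import *;gap()"
```

```text
tool X -0.0015 Y -0.0114 Z 0.1360 yaw 6.87 F [-1.4  0.4 -0.3] 0.08554891825032503
stop [293, 231, 57, 29, 1647] X [-0.018   0.0181] Y [-0.0191 -0.009   0.0001] z [0.089 0.091 0.092]
shims [287, 210, 69, 21, 1339] X [-0.0217  0.0217] Y [-0.0003  0.0062  0.0121] z [0.08  0.082 0.085]
foot [0.0384 0.0388 0.0384]
```

drive_tool:
  xyz:
    - [0, -0.2, 0]
    - [-0.02, -0.45, 0]
    - [-0.03, -0.7, 0]
    - [-0.04, -0.83, 0]
  dr:
    - [0, 0, -0.01]
    - [0, 0, -0.02]
    - [0, 0, -0.03]
    - [0, 0, -0.04]

```text
clock: 11.28
position: [0.4992, -0.1707, 0.1339]
eef_rot: [[-0.034, 0.999, -0.001], [0.999, 0.034, -0.0], [-0.0, -0.001, -1.0]]
wrist_force: [0.8, 0.6, -0.7]
gripper_width: 0.0853
gripper_force: 0.0
```

drive_tool:
  xyz:
    - [-0.04, -0.25, 0]
    - [-0.04, -0.5, 0]
    - [-0.05, -0.75, 0]
    - [-0.05, -0.84, 0]
    - [-0.05, -0.84, 0]
    - [-0.05, -0.84, 0]
  dr:
    - [0, 0, 0]
    - [0, 0, 0]
    - [0, 0, 0]
    - [0, 0, 0]
    - [0, 0, 0]
    - [0, 0, 0]

```text
clock: 11.78
position: [0.4916, -0.2937, 0.1337]
eef_rot: [[-0.035, 0.999, -0.001], [0.999, 0.035, 0.001], [0.001, -0.001, -1.0]]
wrist_force: [-0.8, 0.6, 0.1]
gripper_width: 0.0855
gripper_force: 0.0
```

```bash
cat >> chk.py <<'E'
def rack():
    s=ctrl.get_state(); im,W=cloud('wrist'); print(s['position'].round(4),'yaw',np.degrees(np.arctan2(s['eef_rot'][1,1],s['eef_rot'][0,1])).round(2))
    Z=W[...,2]
    R=(abs(W[...,0]-.493)<.06)&(W[...,1]<-.15)&(W[...,1]>-.37)
    for n,m in (('shim',R&(abs(Z-.0755)<.004)&(W[...,1]<-.24)),('wedge',R&(abs(Z-.104)<.004))):
        m=cv2.morphologyEx(m.astype(np.uint8),cv2.MORPH_OPEN,np.ones((3,3)))
        k,l,st,c=cv2.connectedComponentsWithStats(m)
        for i in range(1,k):
            if st[i,4]>100: print(n,rect(W[l==i]))
E
python3 -c "from chk import *;rack()"
```

```text
[ 0.4916 -0.2937  0.1337] yaw 1.99
shim (array([ 0.4922, -0.2622]), array([0.0455, 0.0125]), 2.14)
shim (array([ 0.4931, -0.2959]), array([0.0455, 0.0121]), 1.88)
wedge (array([ 0.49  , -0.2048]), array([0.0462, 0.0484]), 1.96)
```

drive_tool:
  xyz:
    - [0.012, -0.017, -0.2]
    - [0.012, -0.017, -0.45]
    - [0.012, -0.017, -0.7]
    - [0.012, -0.017, -0.84]
    - [0.012, -0.017, -0.84]
    - [0.012, -0.017, -0.84]
  dr:
    - [0, 0, 0]
    - [0, 0, 0]
    - [0, 0, 0]
    - [0, 0, 0]
    - [0, 0, 0]
    - [0, 0, 0]

```text
clock: 12.33
position: [0.4936, -0.2949, 0.0083]
eef_rot: [[-0.038, 0.999, -0.002], [0.999, 0.038, 0.002], [0.002, -0.002, -1.0]]
wrist_force: [0.7, -0.5, 0.3]
gripper_width: 0.0856
gripper_force: 0.0
```

drive_tool:
  xyz:
    - [0, 0, 0]
    - [0, 0, 0]
    - [0, 0, 0]
    - [0, 0, 0]
    - [0, 0, 0]
    - [0, 0, 0]
    - [0, 0, 0]
  dr:
    - [0, 0, 0]
    - [0, 0, 0]
    - [0, 0, 0]
    - [0, 0, 0]
    - [0, 0, 0]
    - [0, 0, 0]
    - [0, 0, 0]
  fingers: 0.3

```text
clock: 12.92
position: [0.4947, -0.2972, 0.0104]
eef_rot: [[-0.036, 0.999, 0.002], [0.999, 0.036, -0.001], [-0.002, 0.002, -1.0]]
wrist_force: [-1.7, 1.4, 14.5]
gripper_width: 0.0448
gripper_force: 59.8
```

drive_tool:
  xyz:
    - [0, 0, 0.1]
    - [0, 0, 0.3]
    - [0, 0, 0.55]
    - [0, 0, 0.8]
    - [0, 0, 0.8]
  dr:
    - [0, 0, 0]
    - [0, 0, 0]
    - [0, 0, 0]
    - [0, 0, 0]
    - [0, 0, 0]

```text
clock: 13.33
position: [0.4969, -0.2988, 0.1362]
eef_rot: [[-0.036, 0.999, 0.009], [0.999, 0.036, -0.006], [-0.007, 0.008, -1.0]]
wrist_force: [0.9, -0.5, 0.6]
gripper_width: 0.0447
gripper_force: 61.6
```

drive_tool:
  xyz:
    - [0, 0.2, 0]
    - [0, 0.45, 0]
    - [0.02, 0.7, 0]
    - [0.03, 0.94, 0]
  dr:
    - [0, 0, 0]
    - [0, 0, 0.01]
    - [0, 0, 0.02]
    - [0, 0, 0.04]

```text
clock: 13.67
position: [0.4984, -0.1543, 0.1295]
eef_rot: [[-0.119, 0.993, 0.001], [0.993, 0.119, -0.0], [-0.001, 0.001, -1.0]]
wrist_force: [0.4, -0.2, -0.8]
gripper_width: 0.0447
gripper_force: 61.6
```

drive_tool:
  xyz:
    - [0, 0.25, 0]
    - [0, 0.5, 0]
    - [0.03, 0.75, 0]
    - [0.03, 0.94, 0]
    - [0.03, 0.94, 0]
    - [0.03, 0.94, 0]
    - [0.03, 0.94, 0]
  dr:
    - [0, 0, 0]
    - [0, 0, 0]
    - [0, 0, 0]
    - [0, 0, 0]
    - [0, 0, 0]
    - [0, 0, 0]
    - [0, 0, 0]

```text
clock: 14.25
position: [0.5031, -0.0149, 0.1292]
eef_rot: [[-0.12, 0.993, 0.001], [0.993, 0.12, -0.0], [-0.0, 0.001, -1.0]]
wrist_force: [0.4, -1.1, 0.3]
gripper_width: 0.045
gripper_force: 61.6
```

```bash
cat >> chk.py <<'E'
def held():
    W,X,Y,Z=look()
    c=(abs(X)<.012); m=c&(abs(Y-.02)<.05)&(Z>.12)&(Z<.25)
    b=m&(Z>.14)&(Z<.185); print('held +Y face',np.percentile(Y[b],[5,50,95]).round(4),'top z',np.percentile(Z[m],[90,95,99]).round(4))
E
python3 -c "from chk import *;held()"
```

```text
tool X -0.0012 Y 0.0189 Z 0.1292 yaw 6.91 F [ 0.4 -1.1  0.3] 0.0449802610571627
held +Y face [0.0253 0.0258 0.0263] top z [0.2479 0.2489 0.2498]
```

drive_tool:
  xyz:
    - [0.006, 0, -0.2]
    - [0.006, 0, -0.4]
    - [0.006, 0, -0.58]
    - [0.006, 0, -0.68]
    - [0.006, 0, -0.72]
    - [0.006, 0, -0.735]
    - [0.006, 0, -0.738]
    - [0.006, 0, -0.738]
  dr:
    - [0, 0, 0]
    - [0, 0, 0]
    - [0, 0, 0]
    - [0, 0, 0]
    - [0, 0, 0]
    - [0, 0, 0]
    - [0, 0, 0]
    - [0, 0, 0]

```text
clock: 14.97
position: [0.5042, -0.0159, 0.0182]
eef_rot: [[-0.118, 0.993, 0.001], [0.993, 0.118, -0.0], [-0.0, 0.001, -1.0]]
wrist_force: [1.0, 0.6, 0.8]
gripper_width: 0.0449
gripper_force: 69.4
```

drive_tool:
  xyz:
    - [0, -0.004, 0]
    - [0.001, -0.007, 0]
    - [0.001, -0.01, 0]
    - [0.001, -0.01, 0]
  dr:
    - [0, 0, 0]
    - [0, 0, 0]
    - [0, 0, 0]
    - [0, 0, 0]

```text
clock: 15.3
position: [0.5042, -0.0163, 0.0182]
eef_rot: [[-0.118, 0.993, 0.001], [0.993, 0.118, 0.001], [0.001, 0.001, -1.0]]
wrist_force: [1.1, 11.7, 2.8]
gripper_width: 0.0451
gripper_force: 69.9
```

drive_tool:
  xyz:
    - [0, 0.004, 0]
    - [0, 0.004, -0.005]
    - [0, 0.004, -0.006]
    - [0, 0.004, -0.006]
  dr:
    - [0, 0, 0]
    - [0, 0, 0]
    - [0, 0, 0]
    - [0, 0, 0]

```text
clock: 15.63
position: [0.5043, -0.0163, 0.0179]
eef_rot: [[-0.119, 0.993, 0.001], [0.993, 0.119, -0.0], [-0.0, 0.001, -1.0]]
wrist_force: [-3.9, 2.9, 18.7]
gripper_width: 0.0449
gripper_force: 72.2
```

drive_tool:
  xyz:
    - [0, 0, 0]
    - [0, 0, 0]
    - [0, 0, 0]
    - [0, 0, 0]
    - [0, 0, 0]
    - [0, 0, 0]
  dr:
    - [0, 0, 0]
    - [0, 0, 0]
    - [0, 0, 0]
    - [0, 0, 0]
    - [0, 0, 0]
    - [0, 0, 0]
  fingers: 1

```text
clock: 16.13
position: [0.5039, -0.0156, 0.017]
eef_rot: [[-0.12, 0.993, -0.0], [0.993, 0.12, 0.0], [0.0, -0.0, -1.0]]
wrist_force: [0.0, 0.2, 0.4]
gripper_width: 0.0855
gripper_force: 0.0
```

drive_tool:
  xyz:
    - [0, 0, 0.2]
    - [0, 0, 0.45]
    - [0, 0, 0.7]
    - [0, 0, 0.8]
    - [0, -0.15, 0.8]
    - [0, -0.15, 0.8]
  dr:
    - [0, 0, 0]
    - [0, 0, 0]
    - [0, 0, 0]
    - [0, 0, 0]
    - [0, 0, 0]
    - [0, 0, 0]

```text
clock: 16.63
position: [0.5049, -0.0401, 0.1384]
eef_rot: [[-0.12, 0.993, 0.003], [0.993, 0.12, -0.001], [-0.002, 0.003, -1.0]]
wrist_force: [-0.4, 1.3, -0.6]
gripper_width: 0.0852
gripper_force: 0.0
```

```bash
python3 -c "from chk import *;gap()"
```

```text
tool X -0.0024 Y -0.0064 Z 0.1384 yaw 6.88 F [-0.4  1.3 -0.6] 0.08520916075068746
stop [295, 237, 56, 29, 1610] X [-0.0179  0.0181] Y [-0.0196 -0.0091  0.0002] z [0.089 0.091 0.092]
shims [289, 199, 68, 38, 2477] X [-0.0218  0.0219] Y [-0.0004  0.0119  0.0242] z [0.08  0.082 0.084]
foot [0.0375 0.0375 0.0045]
```

drive_tool:
  xyz:
    - [0, -0.2, 0]
    - [-0.02, -0.45, 0]
    - [-0.04, -0.7, 0]
    - [-0.04, -0.745, 0]
  dr:
    - [0, 0, -0.01]
    - [0, 0, -0.02]
    - [0, 0, -0.03]
    - [0, 0, -0.04]

```text
clock: 17.02
position: [0.4976, -0.1537, 0.1365]
eef_rot: [[-0.033, 0.999, -0.0], [0.999, 0.033, -0.001], [-0.001, -0.0, -1.0]]
wrist_force: [0.0, 0.6, -0.5]
gripper_width: 0.0852
gripper_force: 0.0
```

drive_tool:
  xyz:
    - [0, -0.25, 0]
    - [0, -0.5, 0]
    - [-0.04, -0.745, 0]
    - [-0.04, -0.745, 0]
    - [-0.04, -0.745, 0]
    - [-0.04, -0.745, 0]
  dr:
    - [0, 0, 0]
    - [0, 0, 0]
    - [0, 0, 0]
    - [0, 0, 0]
    - [0, 0, 0]
    - [0, 0, 0]

```text
clock: 17.52
position: [0.4916, -0.2607, 0.1364]
eef_rot: [[-0.036, 0.999, -0.001], [0.999, 0.036, 0.001], [0.001, -0.001, -1.0]]
wrist_force: [-0.8, 0.7, 0.1]
gripper_width: 0.0852
gripper_force: 0.0
```

```bash
python3 -c "from chk import *;rack()"
```

```text
[ 0.4916 -0.2607  0.1364] yaw 2.04
shim (array([ 0.4922, -0.262 ]), array([0.0456, 0.0128]), 0.64)
wedge (array([ 0.4901, -0.205 ]), array([0.0461, 0.0485]), 1.99)
```

drive_tool:
  xyz:
    - [0.007, -0.014, -0.2]
    - [0.007, -0.014, -0.45]
    - [0.007, -0.014, -0.7]
    - [0.007, -0.014, -0.84]
    - [0.007, -0.014, -0.84]
    - [0.007, -0.014, -0.84]
    - [0.007, -0.014, -0.84]
  dr:
    - [0, 0, 0]
    - [0, 0, 0]
    - [0, 0, 0]
    - [0, 0, 0]
    - [0, 0, 0]
    - [0, 0, 0]
    - [0, 0, 0]

```text
clock: 18.15
position: [0.4939, -0.2634, 0.0124]
eef_rot: [[-0.037, 0.999, 0.001], [0.999, 0.037, -0.001], [-0.001, 0.001, -1.0]]
wrist_force: [0.7, -0.7, 0.6]
gripper_width: 0.0854
gripper_force: 0.0
```

drive_tool:
  xyz:
    - [0, 0, 0]
    - [0, 0, 0]
    - [0, 0, 0]
    - [0, 0, 0]
    - [0, 0, 0]
    - [0, 0, 0]
    - [0, 0, 0]
  dr:
    - [0, 0, 0]
    - [0, 0, 0]
    - [0, 0, 0]
    - [0, 0, 0]
    - [0, 0, 0]
    - [0, 0, 0]
    - [0, 0, 0]
  fingers: 0.3

```text
clock: 18.73
position: [0.4935, -0.2641, 0.0123]
eef_rot: [[-0.036, 0.999, 0.001], [0.999, 0.036, -0.001], [-0.001, 0.001, -1.0]]
wrist_force: [-2.1, 2.1, 15.2]
gripper_width: 0.0447
gripper_force: 59.5
```

drive_tool:
  xyz:
    - [0, 0, 0.1]
    - [0, 0, 0.3]
    - [0, 0, 0.55]
    - [0, 0, 0.8]
    - [0, 0, 0.8]
  dr:
    - [0, 0, 0]
    - [0, 0, 0]
    - [0, 0, 0]
    - [0, 0, 0]
    - [0, 0, 0]

```text
clock: 19.15
position: [0.4959, -0.2656, 0.138]
eef_rot: [[-0.036, 0.999, 0.008], [0.999, 0.036, -0.005], [-0.006, 0.008, -1.0]]
wrist_force: [1.6, -1.2, 1.3]
gripper_width: 0.0448
gripper_force: 61.7
```

drive_tool:
  xyz:
    - [0, 0.2, 0]
    - [0, 0.45, 0]
    - [0.02, 0.7, 0]
    - [0.034, 0.865, 0]
  dr:
    - [0, 0, 0]
    - [0, 0, 0.01]
    - [0, 0, 0.02]
    - [0, 0, 0.04]

```text
clock: 19.48
position: [0.4975, -0.1313, 0.1315]
eef_rot: [[-0.12, 0.993, 0.0], [0.993, 0.12, 0.0], [0.0, 0.0, -1.0]]
wrist_force: [0.1, -1.6, -1.0]
gripper_width: 0.045
gripper_force: 61.7
```

drive_tool:
  xyz:
    - [0, 0.25, 0]
    - [0, 0.5, 0]
    - [0.034, 0.75, 0]
    - [0.034, 0.865, 0]
    - [0.034, 0.865, 0]
    - [0.034, 0.865, 0]
    - [0.034, 0.865, 0]
  dr:
    - [0, 0, 0]
    - [0, 0, 0]
    - [0, 0, 0]
    - [0, 0, 0]
    - [0, 0, 0]
    - [0, 0, 0]
    - [0, 0, 0]

```text
clock: 20.07
position: [0.5033, -0.0046, 0.1313]
eef_rot: [[-0.12, 0.993, 0.0], [0.993, 0.12, -0.0], [-0.0, 0.0, -1.0]]
wrist_force: [-0.0, -0.7, -1.0]
gripper_width: 0.0448
gripper_force: 61.7
```

```bash
python3 -c "from chk import *;held()"
```

```text
tool X 0.0002 Y 0.0291 Z 0.1313 yaw 6.89 F [-0.  -0.7 -1. ] 0.04478266916023567
held +Y face [0.0365 0.037  0.0374] top z [0.2481 0.249  0.2498]
```

drive_tool:
  xyz:
    - [0, 0, -0.15]
    - [0, 0, -0.3]
    - [0, 0, -0.38]
    - [0, 0, -0.44]
    - [0, 0, -0.44]
  dr:
    - [0, 0, 0]
    - [0, 0, 0]
    - [0, 0, 0]
    - [0, 0, 0]
    - [0, 0, 0]

```text
clock: 20.53
position: [0.5024, -0.0049, 0.0637]
eef_rot: [[-0.118, 0.993, -0.002], [0.993, 0.118, 0.0], [0.001, -0.002, -1.0]]
wrist_force: [-0.8, -0.5, 0.2]
gripper_width: 0.0443
gripper_force: 64.7
```

drive_tool:
  xyz:
    - [0, 0, -0.08]
    - [0, 0, -0.16]
    - [0, 0, -0.22]
    - [0, 0, -0.26]
    - [0, 0, -0.285]
    - [0, 0, -0.295]
    - [0, 0, -0.298]
    - [0, 0, -0.298]
  dr:
    - [0, 0, 0]
    - [0, 0, 0]
    - [0, 0, 0]
    - [0, 0, 0]
    - [0, 0, 0]
    - [0, 0, 0]
    - [0, 0, 0]
    - [0, 0, 0]

```text
clock: 21.2
position: [0.5037, -0.0046, 0.0216]
eef_rot: [[-0.119, 0.993, 0.001], [0.993, 0.119, -0.0], [-0.0, 0.001, -1.0]]
wrist_force: [-3.0, 0.1, 9.8]
gripper_width: 0.0446
gripper_force: 77.0
```

drive_tool:
  xyz:
    - [0, 0, -0.005]
    - [0, 0, -0.01]
    - [0, 0, -0.01]
    - [0, 0, -0.01]
  dr:
    - [0, 0, 0]
    - [0, 0, 0]
    - [0, 0, 0]
    - [0, 0, 0]

```text
clock: 21.53
position: [0.5038, -0.0046, 0.0202]
eef_rot: [[-0.119, 0.993, 0.001], [0.993, 0.119, -0.0], [-0.0, 0.001, -1.0]]
wrist_force: [-4.1, 0.8, 15.1]
gripper_width: 0.0446
gripper_force: 78.4
```

Run:
```python
from chk import *
W,X,Y,Z=look()
comp(W,X,Y,(Z>.075)&(Z<.1)&(abs(X)<.018)&(Y<.1)&(Y>-.04),'all')
for x in (-.012,0,.012):
  c=abs(X-x)<.002
  for y in np.arange(0,.075,.004):
    m=c&(abs(Y-y)<.001)
    if m.sum(): print(x,y.round(3),np.median(Z[m]).round(4),end='; ')
  print()
```

```text
tool X 0.0006 Y 0.0290 Z 0.0202 yaw 6.84 F [-4.1  0.8 15.1] 0.04462723535747265
all [256, 194, 124, 86, 8197] X [-0.0173  0.0173] Y [0.0617 0.0747 0.0896] z [0.09  0.091 0.093]
all [269, 318, 97, 118, 10257] X [-0.0172  0.0172] Y [-0.0042  0.016   0.0374] z [0.077 0.083 0.091]
-0.012 0.0 0.0869; -0.012 0.004 0.0822; -0.012 0.008 0.0821; -0.012 0.012 0.0821; -0.012 0.016 0.082; -0.012 0.02 0.0821; -0.012 0.024 0.0827; -0.012 0.028 0.0857; -0.012 0.032 0.0856; -0.012 0.036 0.0665; -0.012 0.04 0.1364; -0.012 0.044 0.1424; -0.012 0.048 0.1494; -0.012 0.064 0.0911; -0.012 0.068 0.0913; -0.012 0.072 0.0911; 
0 0.0 0.0868; 0 0.004 0.0821; 0 0.008 0.0821; 0 0.012 0.082; 0 0.016 0.0821; 0 0.02 0.0819; 0 0.024 0.0823; 0 0.028 0.085; 0 0.032 0.0851; 0 0.036 0.0653; 0 0.04 0.1398; 0 0.06 0.0897; 0 0.064 0.0911; 0 0.068 0.091; 0 0.072 0.0912; 
0.012 0.0 0.0869; 0.012 0.004 0.0822; 0.012 0.008 0.0822; 0.012 0.012 0.0818; 0.012 0.016 0.082; 0.012 0.02 0.082; 0.012 0.024 0.0823; 0.012 0.028 0.0845; 0.012 0.032 0.0844; 0.012 0.036 0.0629; 0.012 0.04 0.138; 0.012 0.044 0.1434; 0.012 0.048 0.1497; 0.012 0.064 0.0911; 0.012 0.068 0.0911; 0.012 0.072 0.0911;
```

drive_tool:
  xyz:
    - [0, -0.006, 0.01]
    - [0.001, -0.009, 0.01]
    - [0.001, -0.009, 0.005]
    - [0.001, -0.009, 0]
    - [0.001, -0.009, -0.006]
    - [0.001, -0.009, -0.012]
    - [0.001, -0.009, -0.012]
  dr:
    - [0, 0, 0]
    - [0, 0, 0]
    - [0, 0, 0]
    - [0, 0, 0]
    - [0, 0, 0]
    - [0, 0, 0]
    - [0, 0, 0]

```text
clock: 22.17
position: [0.5036, -0.0053, 0.0184]
eef_rot: [[-0.119, 0.993, 0.001], [0.993, 0.119, 0.001], [0.001, 0.001, -1.0]]
wrist_force: [-4.9, 8.2, 15.0]
gripper_width: 0.0449
gripper_force: 80.7
```

```bash
cat >> chk.py <<'E'
def tops():
  W,X,Y,Z=look()
  for x in (-.012,0,.012):
    c=abs(X-x)<.002
    print(x,[(int(1e3*y),np.round(np.median(Z[c&(abs(Y-y)<.001)])*1e3,1).item()) for y in (.01,.02,.024,.026,.028,.03,.032,.034,.036,.038) if (c&(abs(Y-y)<.001)).any()])
E
python3 -c "from chk import *;tops()"
```

```text
tool X 0.0003 Y 0.0283 Z 0.0184 yaw 6.82 F [-4.9  8.2 15. ] 0.044856609072262674
-0.012 [(10, 82.2), (20, 82.1), (24, 82.8), (26, 83.7), (28, 83.8), (30, 83.7), (32, 83.7), (34, 83.6), (36, 66.5), (38, 131.3)]
0 [(10, 82.3), (20, 82.1), (24, 82.2), (26, 83.3), (28, 83.2), (30, 83.2), (32, 83.4), (34, 83.2), (36, 66.6), (38, 133.8)]
0.012 [(10, 82.0), (20, 81.9), (24, 82.1), (26, 82.8), (28, 82.8), (30, 82.9), (32, 82.6), (34, 82.7), (36, 65.7), (38, 131.7)]
```

drive_tool:
  xyz:
    - [0, 0, 0]
    - [0, 0, 0]
    - [0, 0, 0]
    - [0, 0, 0]
    - [0, 0, 0]
    - [0, 0, 0]
  dr:
    - [0, 0, 0]
    - [0, 0, 0]
    - [0, 0, 0]
    - [0, 0, 0]
    - [0, 0, 0]
    - [0, 0, 0]
  fingers: 1

```text
clock: 22.72
position: [0.5034, -0.0056, 0.0171]
eef_rot: [[-0.12, 0.993, -0.0], [0.993, 0.12, -0.0], [-0.0, -0.0, -1.0]]
wrist_force: [0.1, -0.1, -0.6]
gripper_width: 0.0857
gripper_force: 0.0
```

drive_tool:
  xyz:
    - [0, 0, 0.2]
    - [0, 0, 0.45]
    - [0, 0, 0.7]
    - [0, 0, 0.8]
    - [0, -0.2, 0.8]
    - [0, -0.3, 0.8]
    - [0, -0.3, 0.8]
  dr:
    - [0, 0, 0]
    - [0, 0, 0]
    - [0, 0, 0]
    - [0, 0, 0]
    - [0, 0, 0]
    - [0, 0, 0]
    - [0, 0, 0]

```text
clock: 23.3
position: [0.5037, -0.0527, 0.1375]
eef_rot: [[-0.118, 0.993, 0.001], [0.993, 0.118, -0.001], [-0.001, 0.001, -1.0]]
wrist_force: [0.3, 0.5, -0.9]
gripper_width: 0.0849
gripper_force: 0.0
```

```bash
python3 -c "
from chk import *
gap();tops()"
```

```text
tool X -0.0052 Y -0.0188 Z 0.1375 yaw 6.80 F [ 0.3  0.5 -0.9] 0.0848604313273989
stop [298, 219, 58, 30, 1666] X [-0.0182  0.0181] Y [-0.0191 -0.0089  0.0002] z [0.089 0.091 0.092]
shims [290, 163, 73, 56, 3829] X [-0.0223  0.0215] Y [-0.0001  0.0184  0.0359] z [0.081 0.082 0.084]
foot [0.0382 0.0383 0.0104]
tool X -0.0053 Y -0.0176 Z 0.1372 yaw 6.78 F [ 0.3  1.2 -0.4] 0.08562130527913393
-0.012 [(10, 82.3), (20, 82.2), (24, 81.7), (26, 82.3), (28, 82.1), (30, 82.4), (32, 82.2), (34, 82.0), (36, 55.6), (38, 16.2)]
0 [(10, 82.3), (20, 81.9), (24, 81.9), (26, 82.2), (28, 82.4), (30, 82.3), (32, 82.2), (34, 82.3), (36, 55.9), (38, 16.0)]
0.012 [(10, 82.1), (20, 82.2), (24, 81.9), (26, 82.3), (28, 82.1), (30, 81.9), (32, 82.2), (34, 82.4), (36, 56.4), (38, 16.0)]
```

drive_tool:
  xyz:
    - [-0.02, -0.25, 0]
    - [-0.05, -0.5, 0]
    - [-0.08, -0.8, 0]
    - [-0.08, -0.9, 0]
    - [-0.08, -0.9, 0]
    - [-0.08, -0.9, 0]
  dr:
    - [0, 0, -0.01]
    - [0, 0, -0.02]
    - [0, 0, -0.03]
    - [0, 0, -0.04]
    - [0, 0, -0.04]
    - [0, 0, -0.04]

```text
clock: 23.9
position: [0.4912, -0.1855, 0.1367]
eef_rot: [[-0.035, 0.999, -0.001], [0.999, 0.035, 0.001], [0.001, -0.001, -1.0]]
wrist_force: [-0.1, -0.0, -1.1]
gripper_width: 0.0857
gripper_force: 0.0
```

```bash
python3 -c "from chk import *;rack()"
```

```text
[ 0.4912 -0.1855  0.1367] yaw 2.01
wedge (array([ 0.4901, -0.2049]), array([0.0461, 0.0496]), 1.87)
```

drive_tool:
  xyz:
    - [-0.003, -0.15, 0]
    - [-0.003, -0.153, -0.25]
    - [-0.003, -0.153, -0.5]
    - [-0.003, -0.153, -0.7]
    - [-0.003, -0.153, -0.79]
    - [-0.003, -0.153, -0.79]
    - [-0.003, -0.153, -0.79]
    - [-0.003, -0.153, -0.79]
  dr:
    - [0, 0, 0]
    - [0, 0, 0]
    - [0, 0, 0]
    - [0, 0, 0]
    - [0, 0, 0]
    - [0, 0, 0]
    - [0, 0, 0]
    - [0, 0, 0]

```text
clock: 24.62
position: [0.4917, -0.2079, 0.0197]
eef_rot: [[-0.037, 0.999, 0.001], [0.999, 0.037, -0.001], [-0.001, 0.001, -1.0]]
wrist_force: [-0.4, 0.4, 0.5]
gripper_width: 0.0857
gripper_force: 0.0
```

drive_tool:
  xyz:
    - [0, 0, 0]
    - [0, 0, 0]
    - [0, 0, 0]
    - [0, 0, 0]
    - [0, 0, 0]
    - [0, 0, 0]
    - [0, 0, 0]
  dr:
    - [0, 0, 0]
    - [0, 0, 0]
    - [0, 0, 0]
    - [0, 0, 0]
    - [0, 0, 0]
    - [0, 0, 0]
    - [0, 0, 0]
  fingers: 0.3

```text
clock: 25.2
position: [0.4913, -0.2087, 0.0194]
eef_rot: [[-0.036, 0.999, 0.001], [0.999, 0.036, -0.001], [-0.001, 0.001, -1.0]]
wrist_force: [-0.5, 1.0, 10.2]
gripper_width: 0.0458
gripper_force: 59.5
```

drive_tool:
  xyz:
    - [0, 0, 0.1]
    - [0, 0, 0.3]
    - [0, 0, 0.55]
    - [0, 0, 0.8]
    - [0, 0, 0.8]
    - [0, 0, 0.8]
  dr:
    - [0, 0, 0]
    - [0, 0, 0]
    - [0, 0, 0]
    - [0, 0, 0]
    - [0, 0, 0]
    - [0, 0, 0]

```text
clock: 25.7
position: [0.492, -0.2091, 0.1408]
eef_rot: [[-0.036, 0.999, 0.004], [0.999, 0.036, -0.002], [-0.002, 0.004, -1.0]]
wrist_force: [0.1, 1.1, -0.5]
gripper_width: 0.0451
gripper_force: 61.6
```

drive_tool:
  xyz:
    - [0, 0.2, 0]
    - [0, 0.45, 0]
    - [0.02, 0.7, 0]
    - [0.028, 0.774, 0]
  dr:
    - [0, 0, 0]
    - [0, 0, 0.01]
    - [0, 0, 0.02]
    - [0, 0, 0.04]

```text
clock: 26.03
position: [0.4935, -0.0883, 0.1374]
eef_rot: [[-0.121, 0.993, -0.003], [0.993, 0.121, 0.002], [0.002, -0.003, -1.0]]
wrist_force: [0.9, -0.4, -0.4]
gripper_width: 0.0456
gripper_force: 61.6
```

drive_tool:
  xyz:
    - [0, 0.25, 0]
    - [0, 0.5, 0]
    - [0.028, 0.7, 0]
    - [0.028, 0.774, 0]
    - [0.028, 0.774, 0]
    - [0.028, 0.774, 0]
    - [0.028, 0.774, 0]
  dr:
    - [0, 0, 0]
    - [0, 0, 0]
    - [0, 0, 0]
    - [0, 0, 0]
    - [0, 0, 0]
    - [0, 0, 0]
    - [0, 0, 0]

```text
clock: 26.62
position: [0.499, 0.0228, 0.1381]
eef_rot: [[-0.12, 0.993, -0.001], [0.993, 0.12, -0.0], [-0.0, -0.001, -1.0]]
wrist_force: [-0.7, -0.4, -0.8]
gripper_width: 0.0454
gripper_force: 61.6
```

Run:
```python
from chk import *
W,X,Y,Z=look('w5')
c=abs(X)<.012
for h in np.arange(.12,.235,.015):
    m=c&(abs(Z-h)<.003)&(Y>0)&(Y<.12)
    if m.sum()>5: print(h.round(3),m.sum(),np.percentile(Y[m],[5,50,95]).round(4),'flat est',(np.median(Y[m])-.02-.3*(h-.001-(ctrl.get_state()['position'][2]-.0114))).round(4))
m=(abs(Y-.055)<.03)&(abs(X)<.04)&(Z>.218)&(Z<.226); print(m.sum(),np.percentile(X[m],[1,99]),np.percentile(Y[m],[1,99]),np.median(Z[m])) if m.sum() else None
```

```text
tool X -0.0008 Y 0.0568 Z 0.1381 yaw 6.86 F [-0.7 -0.4 -0.8] 0.045363812664281904
0.135 78 [0.0575 0.0582 0.0592] flat est 0.0361
0.15 86 [0.0623 0.063  0.0638] flat est 0.0363
0.165 122 [0.0666 0.0676 0.0683] flat est 0.0364
0.18 131 [0.0713 0.0722 0.0729] flat est 0.0365
0.195 180 [0.0758 0.0767 0.0775] flat est 0.0365
0.21 279 [0.0804 0.0814 0.0821] flat est 0.0367
0.225 8433 [0.041  0.0637 0.0835] flat est 0.0146
18488 [-0.03432622  0.03416023] [0.03927955 0.08474332] 0.22277372782732247
```

drive_tool:
  xyz:
    - [0.005, 0.003, -0.1]
    - [0.005, 0.003, -0.2]
    - [0.005, 0.003, -0.27]
    - [0.005, 0.003, -0.3]
    - [0.005, 0.003, -0.3]
    - [0.005, 0.003, -0.3]
  dr:
    - [0, 0, 0]
    - [0, 0, 0]
    - [0, 0, 0]
    - [0, 0, 0]
    - [0, 0, 0]
    - [0, 0, 0]

```text
clock: 27.17
position: [0.5001, 0.0236, 0.0938]
eef_rot: [[-0.119, 0.993, -0.0], [0.993, 0.119, -0.0], [-0.0, -0.0, -1.0]]
wrist_force: [0.9, 0.3, -0.5]
gripper_width: 0.0455
gripper_force: 61.6
```

drive_tool:
  xyz:
    - [0, 0, -0.02]
    - [0, 0, -0.04]
    - [0, 0, -0.06]
    - [0, 0, -0.06]
    - [0, 0, -0.06]
  dr:
    - [0, 0, 0]
    - [0, 0, 0]
    - [0, 0, 0]
    - [0, 0, 0]
    - [0, 0, 0]

```text
clock: 27.58
position: [0.5001, 0.0241, 0.0845]
eef_rot: [[-0.12, 0.993, 0.0], [0.993, 0.12, -0.0], [-0.0, 0.0, -1.0]]
wrist_force: [0.0, -3.4, -1.6]
gripper_width: 0.0454
gripper_force: 61.7
```

drive_tool:
  xyz:
    - [0, 0, -0.015]
    - [0, 0, -0.03]
    - [0, 0, -0.045]
    - [0, 0, -0.055]
    - [0, 0, -0.055]
  dr:
    - [0, 0, 0]
    - [0, 0, 0]
    - [0, 0, 0]
    - [0, 0, 0]
    - [0, 0, 0]

```text
clock: 28.0
position: [0.5, 0.0242, 0.076]
eef_rot: [[-0.12, 0.993, -0.0], [0.993, 0.12, -0.0], [-0.0, -0.0, -1.0]]
wrist_force: [2.1, -4.0, -0.9]
gripper_width: 0.0455
gripper_force: 61.6
```

drive_tool:
  xyz:
    - [0, 0, -0.01]
    - [0, 0, -0.02]
    - [0, 0, -0.02]
  dr:
    - [0, 0, 0]
    - [0, 0, 0]
    - [0, 0, 0]

```text
clock: 28.25
position: [0.5, 0.0242, 0.0731]
eef_rot: [[-0.12, 0.993, -0.0], [0.993, 0.12, -0.0], [-0.0, -0.0, -1.0]]
wrist_force: [0.8, -4.3, -0.4]
gripper_width: 0.0452
gripper_force: 61.7
```

drive_tool:
  xyz:
    - [0, 0, -0.005]
    - [0, 0, -0.01]
    - [0, 0, -0.01]
  dr:
    - [0, 0, 0]
    - [0, 0, 0]
    - [0, 0, 0]

```text
clock: 28.5
position: [0.5001, 0.0241, 0.0718]
eef_rot: [[-0.12, 0.993, 0.0], [0.993, 0.12, -0.0], [-0.0, 0.0, -1.0]]
wrist_force: [0.9, -4.5, -0.2]
gripper_width: 0.0452
gripper_force: 61.9
```

drive_tool:
  xyz:
    - [0, 0, -0.005]
    - [0, 0, -0.01]
    - [0, 0, -0.01]
  dr:
    - [0, 0, 0]
    - [0, 0, 0]
    - [0, 0, 0]

```text
clock: 28.75
position: [0.5003, 0.0238, 0.0704]
eef_rot: [[-0.12, 0.993, 0.001], [0.993, 0.12, -0.001], [-0.001, 0.0, -1.0]]
wrist_force: [1.6, -7.9, 2.0]
gripper_width: 0.0453
gripper_force: 62.2
```

```bash
cat >> chk.py <<'E'
def fin():
    W,X,Y,Z=look(); z=ctrl.get_state()['position'][2]; c=abs(X)<.012
    comp(W,X,Y,(abs(Z-.091)<.004)&(abs(X)<.03)&(Y>.05)&(Y<.13),'cheek top')
    for h in (.11,.12,.13,.14):
        m=c&(abs(Z-h)<.003)&(Y>.04)&(Y<.12); print('flat',(np.median(Y[m])-.02-.3*(h-.001-(z-.0114))).round(4),end=' ')
E
python3 -c "from chk import *;fin()"
```

```text
tool X 0.0006 Y 0.0577 Z 0.0704 yaw 6.89 F [ 1.6 -7.9  2. ] 0.04526703808091612
cheek top [365, 194, 19, 32, 158] X [0.022  0.0297] Y [0.094  0.1018 0.1091] z [0.087 0.093 0.095]
cheek top [253, 204, 9, 13, 61] X [-0.0298 -0.0253] Y [0.0976 0.1014 0.1042] z [0.088 0.092 0.095]
cheek top [277, 230, 85, 51, 3888] X [-0.0183  0.0183] Y [0.0664 0.0785 0.0907] z [0.09  0.091 0.093]
flat 0.0768 flat 0.0373 flat 0.0375 flat 0.0375
```

drive_tool:
  xyz:
    - [0, -0.003, -0.005]
    - [0, -0.005, -0.012]
    - [0.001, -0.007, -0.02]
    - [0.001, -0.009, -0.026]
    - [0.001, -0.009, -0.026]
    - [0.001, -0.009, -0.026]
  dr:
    - [0, 0, 0]
    - [0, 0, 0]
    - [0, 0, 0]
    - [0, 0, 0]
    - [0, 0, 0]
    - [0, 0, 0]

```text
clock: 29.3
position: [0.5006, 0.0228, 0.0668]
eef_rot: [[-0.12, 0.993, 0.001], [0.993, 0.12, -0.0], [-0.0, 0.001, -1.0]]
wrist_force: [0.9, -5.5, 8.6]
gripper_width: 0.0455
gripper_force: 62.7
```

drive_tool:
  xyz:
    - [0, 0, -0.004]
    - [0, 0, -0.004]
    - [0, 0, -0.004]
  dr:
    - [0, 0, 0]
    - [0, 0, 0]
    - [0, 0, 0]

```text
clock: 29.55
position: [0.5007, 0.0228, 0.0666]
eef_rot: [[-0.12, 0.993, 0.001], [0.993, 0.12, -0.0], [-0.0, 0.001, -1.0]]
wrist_force: [-1.2, -5.3, 17.5]
gripper_width: 0.0451
gripper_force: 63.7
```

drive_tool:
  xyz:
    - [0, -0.002, 0]
    - [0, -0.003, 0]
    - [0, -0.003, 0]
    - [0, -0.003, 0]
    - [0, -0.003, 0]
    - [0, -0.003, 0]
  dr:
    - [0, 0, 0]
    - [0, 0, 0]
    - [0, 0, 0]
    - [0, 0, 0]
    - [0, 0, 0]
    - [0, 0, 0]

```text
clock: 30.05
position: [0.5007, 0.0227, 0.0666]
eef_rot: [[-0.119, 0.993, 0.001], [0.993, 0.119, 0.0], [0.0, 0.001, -1.0]]
wrist_force: [-1.3, -0.7, 19.0]
gripper_width: 0.0453
gripper_force: 63.6
```

```bash
python3 -c "
from chk import *
fin()
im,W=ctrl.read_camera('top'),0
im=im[0]; cv2.imwrite('pics/t9.png',cv2.resize(im[200:310,150:380,::-1],None,fx=3.4,fy=3.4,interpolation=cv2.INTER_CUBIC))"
```

```text
tool X 0.0008 Y 0.0565 Z 0.0666 yaw 6.86 F [-1.3 -0.7 19. ] 0.045342675100417354
cheek top [249, 189, 14, 31, 138] X [-0.0299 -0.0246] Y [0.0965 0.1034 0.1106] z [0.088 0.092 0.095]
cheek top [371, 188, 15, 32, 158] X [0.0242 0.0298] Y [0.0971 0.104  0.111 ] z [0.088 0.093 0.095]
cheek top [276, 229, 83, 53, 4074] X [-0.0183  0.0182] Y [0.0666 0.0787 0.0909] z [0.09  0.091 0.093]
flat 0.0758 flat 0.0362 flat 0.0362 flat 0.0363
```

View pics/t9.png

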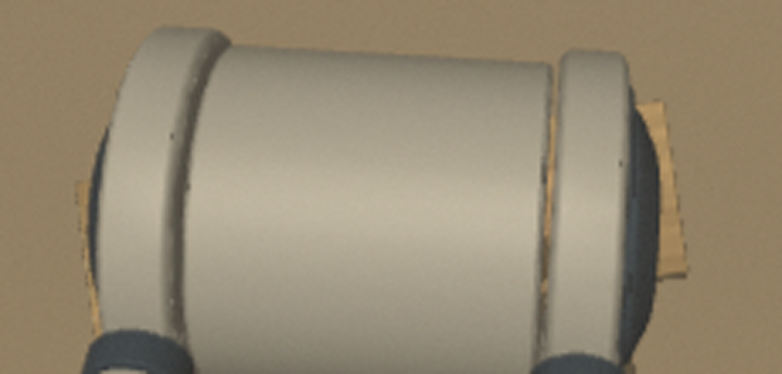

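```bash
python3 -c "
from rig import ctrl
print(ctrl.get_state()['wrist_force']); print(ctrl.sign_off())"
```

```text
[-0.86865891 -0.05939767 18.11855028]
the job is handed in; nothing more can be done
None
```

I handed the job in with three shims standing in the gap and the wedge still gripped and holding the break closed at about 18 N downward push; the hand-in returned no verdict.

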